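# Seat a lens cell in a long tube with a push rod

## Robot

A 6-joint arm with a two-finger parallel gripper is mounted at the origin on the work surface. World frame = base frame: x ahead of the robot, y to its left, z up, the work surface at z = 0. Lengths are in mm, angles in rad, forces in N, time in s.
With the tool pointing down it reaches from about 275 to 1000 mm from the base axis. Payload 8.4 kg.
Tool frame: the origin (TCP) lies midway between the tips of the shut fingers; the grasp point (between the pads) lies 19 mm behind it; z points along the fingers, y is the line along which they close (so a half turn about z gives the same grasp; the last joint's range is limited). The gripper opens to 85 mm and grips with 20 to 120 N. Pads are 22 mm wide; open, the fingers measure 114 mm over their backs; the gripper's body (76 mm by 85 mm) begins 54 mm behind the grasp point. The pads swing forward as they close: fully open they stand 13 mm farther back than shut.
Start: joints at [1.255, 0.353, 1.633, -0, 1.155, -0.002], TCP at [192.921, 594.483, 231.281] pointing down, gripper open.
Joint ranges: [-2.63, 2.63], [-0.92, 2.1], [0.06, 2.66], [-1.3, 4.44], [0, 2.69], [-3.02, 3.02]. Speed limits (rad/s): [2.22, 2.22, 2.79, 3.14, 3.14, 3.14].

## Interface

Orientations are given as [roll, pitch, yaw] about the fixed x, y, z axes, in that order (R = Rz(yaw) Ry(pitch) Rx(roll)).
In Python, from rig import monitor, imaging, r gives the robot as it stands.
- The arm moves only by the tool drive_tool, never from a script. Its argument "plan" is a list of rows, each an object of numbers: "x", "y", "z": the shift along the tool's x, y, z in units of 50 mm (1.0 is 50 mm); "ax", "ay", "az": the turn, a rotation vector about the tool's x, y, z in units of 6 degrees (1.0 is 6 degrees); "hand": the finger opening in mm, from 0 to 85.4. In form: [{"x": .., "y": .., "z": .., "ax": .., "ay": .., "az": .., "hand": ..}, ...]. A call has 1 to 8 rows; each row is the pose to reach, as a shift and turn from the pose commanded when the call began, along the tool's axes at that moment; what a row does not reach only later rows make up. A row lasts 1/10 s, in which the tool goes at most 50 mm and 8.59 degrees, less where a joint would pass 70% of its speed; a pose out of reach is approached as far as the arm can. A call with a gripper value outside its range is refused whole. The fingers move at their own pace and stop on an object; "grip_force" is the grip in N (left out, the last holds). Time passes only in rows, so rows that repeat a pose let the fingers close. It gives the time, the measured TCP pose, the force, the opening and the grip force at its end, in the units of the state.
- monitor.sense(): the state, without advancing time (a new reading comes with each control period).
- imaging.grab_frame(name): name is "scene" or "side" or "wrist"; returns the picture (384x512x3 uint8, red, green, blue); there is no depth.
- imaging.camera_info(name): a dict with "mtx" (3x3 intrinsics, pixels), "R" (3x3) and "t" (3): a world point X has camera coordinates R X + t. Camera axes: x right, y down, z forward; pixel columns grow to the right and rows downward; lengths in mm; the calibration is good to about 2 mm. A picture is of the moment at which its call begins: read the wrist's pose just before it. camera_info takes no time and is no camera call; for the wrist camera it gives the pose at the moment of the call.
- r.sign_off(): hands the job in; it is judged then, once.
The state is a dict: "clock": time; "qpos": joint angles; "qvel": joint speeds; "joint_efforts": joint torques, N m; "eef_pos": TCP position; "tcp_rot": TCP orientation; "contact_force": force on the tool from outside, world axes, zero at the start; "wrist_torque": the same for the moment, N m; "opening": opening from 0.0 (shut) to 1.0 (fully open); "grasp_force": force on a finger pad.
Only numpy, scipy, OpenCV 4.12 (cv2) and the standard library are available. Lean on these libraries where they do the work, as an engineer would, in place of code of your own. Each camera call takes 0.05 s, during which the arm holds its last target. There are 200 camera calls.

## Task

Take the push rod from its rack and slide it, nose first, partway (about 80 mm) into the open end of the horizontal lens tube; let go, grip it again further back, and push on so that the lens cell inside slides fully home against its shoulder. Finish by pressing the seated cell home for about a second with roughly 15 N - less than 10 N does not seat it, more than 25 N cracks the lens at any time - then let go, leaving the rod in the tube and everything else where it is.

Things in the scene. Friction and masses are not known exactly. Their poses are not given: they have to be found in the camera images.
- rod_center (a point): Centre of the push rod, half-way along, on its axis: round bare metal bar, 16 mm diameter, 240 mm long, 0.09 to 0.18 kg. x runs along the rod towards the nose (it may be rolled about x). It balances about 18 mm from here towards the nose. It starts level in the rack, axis 50 mm above the table; lift it straight up. The blunt tail is 120 mm behind this point.
- rod_nose (a point): Flat tip of the rod's nose, on the axis, 120 mm ahead of the rod's centre along x. The nose is white plastic and tapers from 16 to 11 mm diameter over its last 14 mm.
- rod_rack: Fixed rack; origin on the table under the rod's centre, x along the rod to its nose. The rod can be gripped from above only between x = -20 and +75 mm; behind, it lies in a narrow channel with walls 14 mm above its axis, ahead a saddle as high (x = 88 to 102 mm). Base plate 270 x 60 x 8 mm.
- tube_mouth (a point): Centre of the open end of the fixed, level black lens tube (210 mm long, eight-sided, 29 mm outer width). x points along the axis INTO the bore, z up; axis 120 mm above the table. Bore 19 mm across flats: 3 mm play for the rod. Nothing stands before the mouth above 70 mm. Left partway in, the rod stays, drooping about two degrees.
- lens_cell: Brass cell in the bore, seen through a slot in the tube's top, 18 mm diameter, 12 mm long; origin: centre of its face towards the mouth, where the nose pushes; x into the bore. It slides only along the bore with about 7 N friction and stays where left. Home, against a rigid shoulder, is 20 to 40 mm further in than it starts, 145 to 170 mm behind the mouth: it differs and must be felt.
- lens_box: Clear flat box 70 x 55 x 20 mm, loose; bystander, origin under its centre.
- short_post: Short steel post 80 mm tall, 13 mm diameter, on a 40 mm round foot, loose; bystander, origin under its foot.
- driver: Screwdriver lying on the table, loose; bystander.
- mirror_mount: Square mirror mount on a post, 110 mm tall, 50 mm square foot, loose; bystander, origin under its foot.
- mouse: Round black computer mouse, 60 mm diameter, 34 mm tall, loose; bystander, origin under it.

How it is judged:
By the outcome, as a careful person would: the job done as asked, in the order asked, and still so for the second after the job is handed in, with the robot touching nothing.
It also fails if it takes over 67 s, if anything falls off the work surface, if the arm or the gripper's body presses on something with over 40 N, if the wrist force passes 120 N, or if a joint passes its speed limit or range.

## Working session

There is one attempt and no reset: what is moved stays moved. The work goes in short steps, Python scripts to look and compute and a tool call to move; the robot and the scene stay as the last step left them, time stands still between calls to the robot, and variables do not carry over. Pictures are saved under pics/ and viewed, at most 11 in all, crops included, and the job is handed in when it is done.

Besides the shell and the picture viewer there is one more tool, called after "Request:" in YAML: its name, and indented under it one key for each argument. drive_tool: Moves the arm, as the interface text tells. Its arguments: {"type":"object","properties":{"plan":{"type":"array","items":{"type":"object","properties":{"x":{"type":"number"},"y":{"type":"number"},"z":{"type":"number"},"ax":{"type":"number"},"ay":{"type":"number"},"az":{"type":"number"},"hand":{"type":"number"}}}},"grip_force":{"type":"number"}},"required":["plan"]}

```bash
mkdir -p pics; ls; python3 - <<'E'
from rig import monitor, imaging, r
import cv2,numpy as np
s=monitor.sense();print(s)
a=[]
for n in("scene","side","wrist"):
    im=imaging.grab_frame(n);cv2.imwrite(f"pics/{n}0.png",im[:,:,::-1]);c=imaging.camera_info(n);print(n,c)
    a.append(im[:,:,::-1])
cv2.imwrite("pics/all0.png",np.hstack(a[:2])[:, :])
E
```

```text
pics
{'clock': 0.0, 'qpos': array([ 1.25461807e+00,  3.53660826e-01,  1.63413870e+00, -3.63186696e-07,
        1.15518487e+00, -2.36571954e-03]), 'qvel': array([0.00067303, 0.00068573, 0.00069576, 0.00010334, 0.00016091,
       0.00098297]), 'joint_efforts': array([ 5.41499627e-03, -6.05250049e+01, -3.42085397e+01,  3.80984429e-04,
        9.12890100e-03,  1.47070273e-05]), 'eef_pos': array([192.76169028, 594.03282212, 230.55180546]), 'tcp_rot': array([-3.14020091e+00, -2.96040380e-06,  2.82778026e+00]), 'contact_force': array([-0.72714624,  0.67393692,  0.40828591]), 'wrist_torque': array([0.00533933, 0.00459337, 0.00194602]), 'grasp_force': 0.0, 'opening': 1.0011048458047427}
scene {'mtx': array([[463.09061891,   0.        , 255.05001424],
       [  0.        , 463.09061891, 190.74488038],
       [  0.        ,   0.        ,   1.        ]]), 'R': array([[ 0.02296528,  0.99970022,  0.00848907],
       [ 0.77819938, -0.01254511, -0.62789198],
       [-0.62759725,  0.02102591, -0.7782542 ]]), 't': array([  27.5860077 , -367.84774929, 1629.32569657])}
side {'mtx': array([[392.44363697,   0.        , 264.40764673],
       [  0.        , 392.44363697, 193.7070052 ],
       [  0.        ,   0.        ,   1.        ]]), 'R': array([[ 0.96188407, -0.27327152,  0.01008523],
       [-0.14621199, -0.54511524, -0.82551283],
       [ 0.23108676,  0.79257306, -0.56429324]]), 't': array([-542.76297958,  145.72481074, 1148.28409014])}
wrist {'mtx': array([[277.47276995,   0.        , 254.09877437],
       [  0.        , 277.47276995, 189.14304009],
       [  0.        ,   0.        ,   1.        ]]), 'R': array([[ 0.30947683,  0.95090618,  0.00123553],
       [ 0.90237294, -0.29409076,  0.31501382],
       [ 0.29991194, -0.09637457, -0.94908628]]), 't': array([-626.1386296 ,  -40.3385042 ,  379.41972539])}
```

View pics/scene0.png

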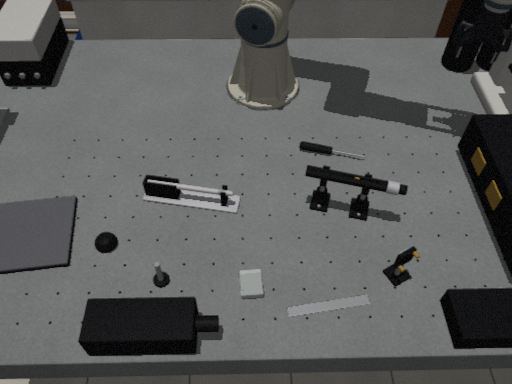

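View pics/side0.png

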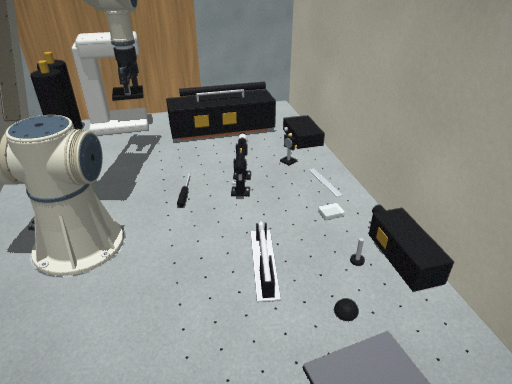

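Scene picture: the rack lies at (145–240, 178–210) with the channel on the left and the saddle on the right. The tube runs (307–406, 172–190), with a white band near its right end. I'll zoom in on both.

```bash
python3 - <<'E'
import cv2,numpy as np
a=cv2.imread("pics/scene0.png");b=cv2.imread("pics/side0.png")
R=lambda im,x,y,w,h,W,H:cv2.resize(im[y:y+h,x:x+w],(W,H),interpolation=cv2.INTER_CUBIC)
top=np.hstack([R(a,140,165,110,55,400,200),R(a,296,160,120,60,400,200)])
bot=np.hstack([R(b,225,125,40,75,213,400),R(b,240,210,50,95,210,400)])
bot=np.hstack([bot,np.zeros((400,800-423,3),np.uint8)])
cv2.imwrite("pics/z0.png",np.vstack([top,bot]))
E
```

```text
(no output)
```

View pics/z0.png

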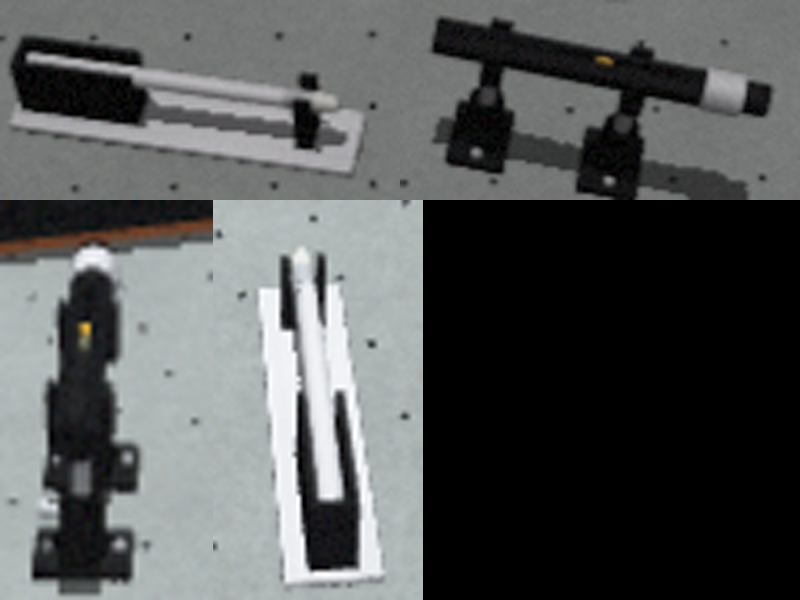

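View pics/wrist0.png

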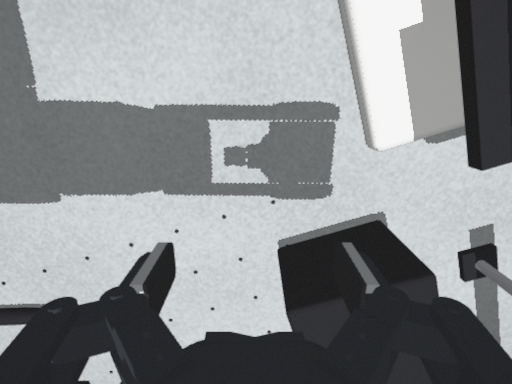

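The rod's nose points +y in the rack. The tube shows a slot with brass at mid-length and a white band with a narrower end on the right. Next I get rough positions, then view both from the wrist.

```bash
cat > h.py <<'E'
from rig import monitor, imaging, r
import cv2,numpy as np
from scipy.spatial.transform import Rotation as Ro
def ray(c,p):
    d=c["R"].T@np.linalg.inv(c["mtx"])@[p[0],p[1],1.]; return -c["R"].T@c["t"], d/np.linalg.norm(d)
def onz(c,p,z):
    o,d=ray(c,p); return o+d*(z-o[2])/d[2]
def tri(*cp):
    A=0;b=0
    for c,p in cp:
        o,d=ray(c,p);M=np.eye(3)-np.outer(d,d);A=A+M;b=b+M@o
    return np.linalg.solve(A,b)
def proj(c,X):
    q=c["mtx"]@(c["R"]@np.array(X,float)+c["t"]);return q[:2]/q[2]
def down(yaw): return Ro.from_euler('xyz',[np.pi,0,yaw])
def move(pos,rot=None):
    s=monitor.sense();R0=Ro.from_euler('xyz',s["tcp_rot"]);rot=rot or R0
    print("shift",np.round(R0.inv().apply(np.array(pos)-s["eef_pos"])/50,3),"turn",np.round(np.degrees((R0.inv()*rot).as_rotvec())/6,3))
def st():
    s=monitor.sense();print(round(s["clock"],2),np.round(s["eef_pos"],1),np.round(s["tcp_rot"],4),"F",np.round(s["contact_force"],1),"op",round(s["opening"]*85.4,1),"gf",round(s["grasp_force"],1))
E
python3 - <<'E'
from h import *
np.set_printoptions(precision=1,suppress=True)
c=imaging.camera_info("scene");d=imaging.camera_info("side");w=imaging.camera_info("wrist")
for n,p,z in (("tail",(147.7,181.5),50),("nose",(232.4,192.8),50),("tubeL",(306.5,171),120),("tubeR",(407,189.4),120),("slot",(357,178),132)): 
    X=onz(c,p,z);print(n,X,proj(d,X))
s=monitor.sense();R0=Ro.from_euler('xyz',s["tcp_rot"])
print("cam in tool",R0.inv().apply(-w["R"].T@w["t"]-s["eef_pos"]),R0.inv().as_matrix()@w["R"].T)
for n,p in (("post",(161,283)),("box",(251,285)),("mouse",(106,243)),("mount",(398,277)),("drv0",(302,146)),("drv1",(364,157))): print(n,onz(c,p,0))
E
```

```text
tail [ 474.6 -337.    50. ] [267.  282.9]
nose [ 518.6 -101.7   50. ] [259.1 222.2]
tubeL [504.1  95.6 120. ] [238.9 169.3]
tubeR [570.7 347.2 120. ] [241.3 134.1]
slot [540.6 221.4 132. ] [241.  147.2]
cam in tool [  80.7    1.  -142.8] [[-0.  -0.9 -0.3]
 [ 1.  -0.   0. ]
 [-0.  -0.3  0.9]]
post [ 761.5 -277.8    0. ]
box [771.1 -55.3   0. ]
mouse [ 642.2 -434.2    0. ]
mount [755.8 313.7   0. ]
drv0 [294.9 112.3   0. ]
drv1 [344.6 298.5   0. ]
```

```bash
python3 - <<'E'
from h import *
move([470,-130,320],down(np.radians(78)))
E
```

```text
shift [ -9.744 -12.066  -1.773] turn [-8.0000e-03  7.0000e-03  1.4003e+01]
```

Request:
drive_tool:
  plan:
    - {"x": -9.75, "y": -12.05, "z": -1.8, "az": 14}
    - {"x": -9.75, "y": -12.05, "z": -1.8, "az": 14}
    - {"x": -9.75, "y": -12.05, "z": -1.8, "az": 14}
    - {"x": -9.75, "y": -12.05, "z": -1.8, "az": 14}
    - {"x": -9.75, "y": -12.05, "z": -1.8, "az": 14}
    - {"x": -9.75, "y": -12.05, "z": -1.8, "az": 14}
    - {"x": -9.75, "y": -12.05, "z": -1.8, "az": 14}
    - {"x": -9.75, "y": -12.05, "z": -1.8, "az": 14}

```text
invalid input
```

```bash
python3 - <<'E'
from h import *
st();move([470,-130,320],down(np.radians(78)))
E
```

```text
0.15 [192.8 594.1 230.7] [-3.1406 -0.      2.8278] F [ 0.4  0.  -0.1] op 85.3 gf 0.0
shift [ -9.744 -12.066  -1.773] turn [-8.0000e-03  7.0000e-03  1.4003e+01]
```

Request:
drive_tool:
  plan:
    - {"x": -0.6, "y": -0.75, "z": -0.1, "ax": 0, "ay": 0, "az": 0.9, "hand": 85}
    - {"x": -1.2, "y": -1.5, "z": -0.2, "ax": 0, "ay": 0, "az": 1.8, "hand": 85}
    - {"x": -1.8, "y": -2.25, "z": -0.3, "ax": 0, "ay": 0, "az": 2.6, "hand": 85}
    - {"x": -2.4, "y": -3.0, "z": -0.4, "ax": 0, "ay": 0, "az": 3.5, "hand": 85}
    - {"x": -3.0, "y": -3.75, "z": -0.5, "ax": 0, "ay": 0, "az": 4.4, "hand": 85}
    - {"x": -3.6, "y": -4.5, "z": -0.6, "ax": 0, "ay": 0, "az": 5.2, "hand": 85}
    - {"x": -4.2, "y": -5.25, "z": -0.7, "ax": 0, "ay": 0, "az": 6.1, "hand": 85}
    - {"x": -4.8, "y": -6.0, "z": -0.8, "ax": 0, "ay": 0, "az": 7.0, "hand": 85}

```text
clock: 0.95
eef_pos: [328.7, 233.2, 271.5]
tcp_rot: [3.141, 0.0, 2.091]
contact_force: [1.9, 0.5, -0.2]
opening: 0.995
grasp_force: 0.0
```

```bash
python3 - <<'E'
from h import *
st();move([470,-130,320],down(np.radians(78))*Ro.from_euler('y',0))
E
```

```text
0.95 [328.7 233.2 271.5] [3.1413e+00 1.0000e-04 2.0915e+00] F [ 1.9  0.5 -0.2] op 85.0 gf 0.0
shift [-7.708 -1.162 -0.97 ] turn [3.000e-03 0.000e+00 6.972e+00]
```

Request:
drive_tool:
  plan:
    - {"x": -0.95, "y": -0.15, "z": -0.1, "ax": 0, "ay": 0, "az": 0.9, "hand": 85}
    - {"x": -1.9, "y": -0.3, "z": -0.2, "ax": 0, "ay": 0, "az": 1.8, "hand": 85}
    - {"x": -2.85, "y": -0.45, "z": -0.35, "ax": 0, "ay": 0, "az": 2.6, "hand": 85}
    - {"x": -3.8, "y": -0.6, "z": -0.5, "ax": 0, "ay": 0, "az": 3.5, "hand": 85}
    - {"x": -4.75, "y": -0.75, "z": -0.6, "ax": 0, "ay": 0, "az": 4.4, "hand": 85}
    - {"x": -5.7, "y": -0.9, "z": -0.7, "ax": 0, "ay": 0, "az": 5.2, "hand": 85}
    - {"x": -6.7, "y": -1.05, "z": -0.85, "ax": 0, "ay": 0, "az": 6.1, "hand": 85}
    - {"x": -7.7, "y": -1.15, "z": -0.95, "ax": 0, "ay": 0, "az": 7.0, "hand": 85}

```text
clock: 1.75
eef_pos: [470.9, -127.8, 319.1]
tcp_rot: [3.141, -0.0, 1.357]
contact_force: [0.7, 0.2, 0.2]
opening: 0.999
grasp_force: 0.0
```

Request:
drive_tool:
  plan:
    - {"x": 0, "y": 0, "z": 0, "ax": 0, "ay": 1.4, "az": 0, "hand": 85}
    - {"x": 0, "y": 0, "z": 0, "ax": 0, "ay": 2.8, "az": 0, "hand": 85}
    - {"x": 0, "y": 0, "z": 0, "ax": 0, "ay": 4.2, "az": 0, "hand": 85}
    - {"x": 0, "y": 0, "z": 0, "ax": 0, "ay": 4.2, "az": 0, "hand": 85}
    - {"x": 0, "y": 0, "z": 0, "ax": 0, "ay": 4.2, "az": 0, "hand": 85}

```text
clock: 2.25
eef_pos: [470.3, -126.5, 318.0]
tcp_rot: [-3.14, -0.437, 1.358]
contact_force: [-0.2, -0.1, 0.3]
opening: 0.995
grasp_force: 0.0
```

```bash
python3 - <<'E'
from h import *
import pickle
st();c=imaging.camera_info("wrist");im=imaging.grab_frame("wrist");cv2.imwrite("pics/w1.png",im[:,:,::-1]);pickle.dump((c,im),open("w1.pkl","wb"))
print(-c["R"].T@c["t"],c["R"][2])
E
```

```text
2.25 [ 470.3 -126.5  318. ] [-3.1395 -0.4374  1.3584] F [-0.2 -0.1  0.3] op 84.9 gf 0.0
[ 474.19944593 -112.94791071  481.80020573] [ 0.02222157  0.11594039 -0.99300757]
```

View pics/w1.png

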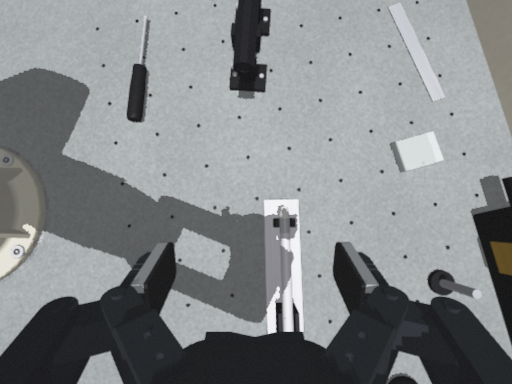

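Wrist picture: the rod runs (285,208) to (287,330), the tube mouth is near (245,68), and the saddle is at (285,222). I tilt further and go lower to see the mouth face.

Request:
drive_tool:
  plan:
    - {"x": -0.2, "y": 0, "z": 0.4, "ax": 0, "ay": 1.3, "az": 0, "hand": 85}
    - {"x": -0.4, "y": 0, "z": 0.8, "ax": 0, "ay": 2.6, "az": 0, "hand": 85}
    - {"x": -0.5, "y": 0, "z": 1.1, "ax": 0, "ay": 4, "az": 0, "hand": 85}
    - {"x": -0.5, "y": 0, "z": 1.1, "ax": 0, "ay": 4, "az": 0, "hand": 85}
    - {"x": -0.5, "y": 0, "z": 1.1, "ax": 0, "ay": 4, "az": 0, "hand": 85}

```text
clock: 2.8
eef_pos: [471.0, -124.2, 257.9]
tcp_rot: [-3.138, -0.856, 1.36]
contact_force: [-0.2, -0.4, 0.5]
opening: 0.996
grasp_force: 0.0
```

```bash
python3 - <<'E'
from h import *
import pickle
st();c=imaging.camera_info("wrist");im=imaging.grab_frame("wrist");pickle.dump((c,im),open("w2.pkl","wb"))
print(-c["R"].T@c["t"],c["R"][2])
w1=pickle.load(open("w1.pkl","rb"))[1]
p=[proj(c,X) for X in ((504,96,120),(518,-102,50),(541,221,132))];print(p)
u,v=p[0].astype(int)
A=cv2.resize(im[max(0,v-50):max(0,v-50)+110,u-60:u+60],(480,440),interpolation=cv2.INTER_CUBIC)
B=cv2.resize(w1[0:110,205:285],(320,440),interpolation=cv2.INTER_CUBIC)
print(u-60,max(0,v-50))
cv2.imwrite("pics/z2.png",np.hstack([A,B])[:,:,::-1])
E
```

```text
2.8 [ 471.  -124.2  257.9] [-3.1378 -0.8556  1.3603] F [-0.2 -0.4  0.5] op 85.1 gf 0.0
[ 460.97100814 -176.72393559  412.98425461] [ 0.10295782  0.50065438 -0.85950269]
[array([244.66042166, 127.53493134]), array([286.54843043, 276.99235051]), array([252.19996604,  62.38443823])]
184 77
```

View pics/z2.png

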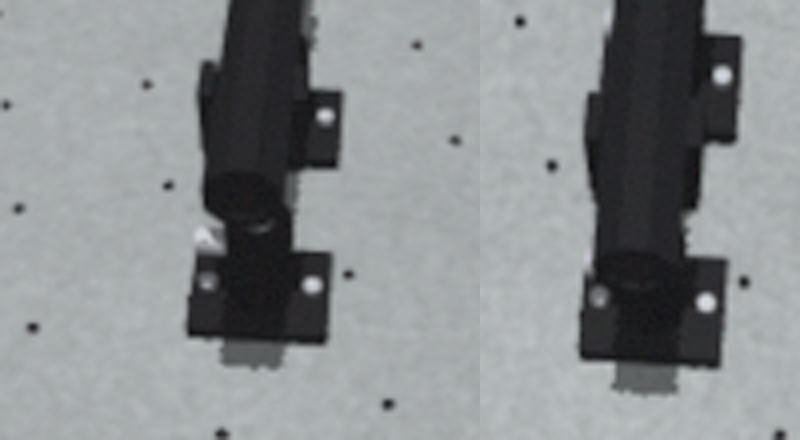

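The left crop shows the open bore facing −y, a dark ellipse at zoom (245,192), so the mouth is the −y end. I refine with masks and triangulate.

```bash
python3 - <<'E'
from h import *
import pickle
np.set_printoptions(precision=1,suppress=True)
c1,w1=pickle.load(open("w1.pkl","rb"));c2,w2=pickle.load(open("w2.pkl","rb"))
g1=w1.max(2).astype(int);g2=w2.max(2).astype(int)
print(g2[112:138,232:258])
print("w1");print(g1[58:80,228:258])
# rod mask & line in w1,w2
for n,im,c in(("w1",w1,c1),("w2",w2,c2)):
    print(n,proj(c,(518.6,-101.7,50)),proj(c,(490,-260,50)))
    v0,u0=[int(x) for x in proj(c,(518.6,-101.7,50))[::-1]]
    print(im[v0-8:v0+16,u0-14:u0+14].max(2).astype(int))
E
```

```text
[[172 150  84  34  37  37  36  39  37  43  44  44  44  47  43  43  44  34
   40  39  41  42  39  41  31  32]
 [173 152  91  34  40  38  39  40  38  41  45  45  44  42  45  43  41  35
   41  42  40  41  42  39  31  30]
 [171 160 116  42  38  39  38  42  38  40  43  43  45  46  43  44  40  35
   38  39  41  40  40  39  33  32]
 [171 172 144  55  38  39  37  39  40  42  43  44  44  44  47  44  42  36
   38  40  41  38  39  38  30  32]
 [174 175 149  70  39  38  41  40  41  45  42  44  45  42  45  45  40  39
   41  41  42  39  38  38  27  33]
 [176 176 150  77  38  37  40  38  40  46  45  43  41  43  43  42  38  38
   39  41  39  39  42  37  24  27]
 [172 176 149  69  37  39  39  40  41  44  45  45  42  45  45  44  36  40
   41  39  39  41  40  36  28  28]
 [173 174 144  59  40  39  41  38  41  41  38  37  38  41  42  39  38  40
   38  40  38  37  42  41  43  42]
 [175 174 140  47  40  37  37  33  30  27  27  29  31  33  32  31  33  36
   38  39  40  39  39  51  72  73]
 [172 166 125  41  36  33  30  31  30  32  25  28  30  27  29  29  30  29
   32  41  40  41  40  63  88  91]
 [174 162 
[... 9468 characters left out ...]
238 238 239 240 240 239 238 229 181 116  82  82  95 142 189 195 178 157
  126 125 125 124 172 213 191 200 225 217]
 [238 238 239 240 239 239 238 216 115  56  57  56  76 132 179 184 154 118
  117 116 115 118 166 201 182 193 215 170]
 [238 238 239 240 240 239 234 187  55  57  56  55  69 119 160 171 151 107
  108 109 108 117 146 165 157 171 164  93]
 [238 238 239 239 239 232 205 137  41  53  54  54  64 110 151 172 159 112
  107 106 108 108 107 105 117 127  92  37]
 [238 238 239 240 237 205 106  48  42  54  57  55  62 105 149 169 166 129
  108 107 107 107 106 104 102  91  59  29]
 [238 238 239 239 238 209  89  29  38  55  56  56  61 102 149 170 174 149
  107 108 109 107 106 105 102  90  62  23]]
```

```bash
python3 - <<'E'
from h import *
import pickle
np.set_printoptions(precision=1,suppress=True)
c1,w1=pickle.load(open("w1.pkl","rb"));c2,w2=pickle.load(open("w2.pkl","rb"))
c0=imaging.camera_info("scene");s0=cv2.imread("pics/scene0.png")[:,:,::-1]
cs=imaging.camera_info("side")
print("top",tri((c1,(243.2,62.3)),(c2,(244.0,119.6))))
print("top z134.5:",onz(c1,(243.2,62.3),134.5),onz(c2,(244,119.6),134.5))
print("centre w2 at 120",onz(c2,(244.6,126.6),120), "scene",onz(c0,(306.5,171),120))
# tube axis direction: silhouette edges in w1 & w2 & slot
for n,c,im in (("w1",c1,w1),("w2",c2,w2)):
    L=[]
    for v in range(5,60 if n=="w1" else 118,5):
        g=im[v,225:275].max(1);k=np.where((g>=37)&(g<55))[0]+225
        if len(k)>6:L.append((v,k[0],k[-1],np.median(k)))
    print(n,[tuple(int(x) for x in l) for l in L])
# scene tube edges
g=s0.max(2).astype(int)
P=[]
for u in range(309,390,4):
    col=g[160:200,u];k=np.where(col<70)[0]+160
    P.append((u,k[0],k[-1]))
print([tuple(int(x) for x in p) for p in P])
# brass
for n,c,im in(("scene",c0,s0),("w1",c1,w1),("w2",c2,w2)):
    i=im.astype(int);m=((i[:,:,0]-i[:,:,2])>60)
    k,lab,stt,cen=cv2.connectedComponentsWithStats(m.astype(np.uint8))
    print(n,[(cen[j],stt[j,4],onz(c,cen[j],129)) for j in range(1,k) if stt[j,4]<60][:6])
E
```

```text
top [503.7  97.2 134.3]
top z134.5: [503.7  97.1 134.5] [503.8  97.  134.5]
centre w2 at 120 [504.3  97.8 120. ] scene [504.1  95.6 120. ]
w1 [(5, 239, 258, 248), (10, 237, 269, 250), (15, 236, 269, 250), (20, 236, 268, 248), (25, 232, 268, 250), (30, 232, 268, 250), (35, 236, 267, 250), (40, 235, 255, 245), (45, 235, 254, 244), (50, 234, 254, 244), (55, 235, 254, 244)]
w2 [(20, 253, 260, 256), (35, 249, 260, 254), (40, 247, 262, 258), (45, 247, 261, 257), (50, 242, 264, 253), (55, 245, 264, 257), (60, 244, 264, 256), (65, 242, 260, 254), (70, 242, 258, 250), (75, 242, 259, 250), (80, 241, 258, 249), (85, 241, 258, 249), (90, 240, 260, 249), (95, 235, 260, 248), (100, 234, 268, 250), (105, 236, 268, 247), (110, 237, 268, 250), (115, 236, 267, 249)]Traceback (most recent call last):
  File "<stdin>", line 22, in <module>
IndexError: index 0 is out of bounds for axis 0 with size 0
```

```bash
python3 - <<'E'
from h import *
import pickle
np.set_printoptions(precision=1,suppress=True)
c1,w1=pickle.load(open("w1.pkl","rb"));c2,w2=pickle.load(open("w2.pkl","rb"))
c0=imaging.camera_info("scene");s0=cv2.imread("pics/scene0.png")[:,:,::-1]
cs=imaging.camera_info("side");ss=cv2.imread("pics/side0.png")[:,:,::-1]
m=np.array([504,97.2])
for v,a,b in((45,247,261),(80,241,258),(85,241,258)):
    X=onz(c2,((a+b)/2,v),120);d=X[:2]-m;print(X,np.degrees(np.arctan2(d[1],d[0])))
q={}
for n,c,im in(("scene",c0,s0),("w2",c2,w2),("side",cs,ss)):
    i=im.astype(int);mk=((i[:,:,0]-i[:,:,2])>50)
    k,lab,stt,cen=cv2.connectedComponentsWithStats(mk.astype(np.uint8))
    p=proj(c,(541,221,130))
    for j in range(1,k):
        if np.linalg.norm(cen[j]-p)<12: print(n,cen[j],stt[j],onz(c,cen[j],129));q[n]=(c,cen[j])
if len(q)>1:
    X=tri(*q.values());d=X[:2]-m;print(X,np.degrees(np.arctan2(d[1],d[0])),np.linalg.norm(d))
# white ring in scene
g=s0.min(2).astype(int)[165:205,375:415];v,u=np.where(g>170);print("ring",u.mean()+375,v.mean()+165,len(u));X=onz(c0,(u.mean()+375,v.mean()+165),125);d=X[:2]-m;print(X,np.degrees(np.arctan2(d[1],d[0])))
# rod: bright-on-dark widths are messy; saddle-fork gap & edges: local rows
for v in range(224,300,12):
    print(v,w1[v,268:306].max(1))
E
```

```text
[557.6 285.6 120. ] 74.12419952078014
[531.  194.7 120. ] 74.52379553950654
[528.6 182.9 120. ] 73.98331022583791
scene [357.  177.5] [355 177   5   2   8] [536.4 222.6 129. ]
w2 [251.1  62.6] [249  60   5   6  27] [540.  225.2 129. ]
w2 [249.5  73. ] [249  73   2   1   2] [532.2 199.8 129. ]
side [240.6 148.8] [240 148   2   3   5] [537.7 215.4 129. ]
[536.  220.2 122.9] 75.43174883277507 127.0661358003477
ring 394.15384615384613 184.92307692307693 13
[559.4 315.3 125. ] 75.7377486781938
224 [146 145 143 148 129  74  25  35  41  40  42  77 104 109 112 116 126 125
 117 111 106  88  36  28  36  36  38  96 140 211 241 222 181 182 180 181
 184 184]
236 [146 145 144 147 147 146 145 146 201 217 146 136 119 119 126 134 139 144
 142 136 129 127 135 143 142 145 175 233 245 244 243 231 173 176 179 179
 178 178]
248 [146 146 144 145 146 147 145 144 147 146 145 142 126 119 126 132 165 228
 241 233 229 218 227 242 243 244 244 245 245 245 244 241 220 179 181 184
 184 183]
260 [145 145 145 144 146 146 144 142 146 145 145 145 136 116 121 128 136 144
 145 142 136 131 127 136 166 227 244 244 245 245 244 243 229 167 172 176
 176 176]
272 [145 144 142 142 144 145 144 143 144 145 144 145 137 122 121 128 135 141
 145 142 138 133 128 210 243 243 243 244 244 245 244 244 240 218 178 175
 173 174]
284 [144 141 142 143 142 142 144 141 142 143 143 143 142 130 119 126 133 140
 160 202 227 233 222 209 230 243 242 243 243 244 244 244 243 228 173 175
 173 173]
296 [143 142 141 140 164 225 243 242 242 243 243 227 142 138 160 197 219 236
 242 244 242 236 228 212 227 243 241 241 243 243 244 243 243 239 215 176
 177 178]
```

```bash
python3 - <<'E'
from h import *
import pickle
np.set_printoptions(precision=1,suppress=True)
c1,w1=pickle.load(open("w1.pkl","rb"));c2,w2=pickle.load(open("w2.pkl","rb"))
print("tip",tri((c1,(284.3,206.5)),(c2,(290,273.5))))
P=[]
for u,v in((284.3,224),(285.6,272),(286.1,284)):
    X=onz(c1,(u,v),50);P.append(X);print(X)
d=P[-1]-P[0];print(np.degrees(np.arctan2(-d[1],-d[0])))
st()
n=P[0];u=np.array([np.cos(np.radians(78.5)),np.sin(np.radians(78.5)),0])
move([480,-200,200],down(np.radians(78.5)))
E
```

```text
tip [523.6 -99.   51. ]
[ 518.  -125.3   50. ]
[ 503.8 -196.    50. ]
[ 500.6 -213.3   50. ]
78.82679928182586
2.85 [ 471.4 -124.2  259.1] [ 3.1 -0.9  1.4] F [-0.4 -0.5  0.7] op 84.8 gf 0.0
shift [-1.8  0.5 -0.3] turn [ 0.  -8.2 -0.1]
```

```bash
python3 - <<'E'
from h import *
np.set_printoptions(precision=2,suppress=True)
move([503.5,-199,150],down(np.radians(78.8)))
E
```

```text
shift [-2.52  0.93  0.43] turn [ 0.05 -8.16 -0.1 ]
```

Request:
drive_tool:
  plan:
    - {"x": -0.5, "y": 0.2, "z": 0.05, "ax": 0, "ay": -1.4, "az": 0, "hand": 85}
    - {"x": -1.0, "y": 0.4, "z": 0.1, "ax": 0, "ay": -2.8, "az": -0.03, "hand": 85}
    - {"x": -1.5, "y": 0.6, "z": 0.2, "ax": 0, "ay": -4.2, "az": -0.05, "hand": 85}
    - {"x": -2.0, "y": 0.8, "z": 0.3, "ax": 0.02, "ay": -5.6, "az": -0.07, "hand": 85}
    - {"x": -2.4, "y": 0.93, "z": 0.4, "ax": 0.04, "ay": -7, "az": -0.1, "hand": 85}
    - {"x": -2.52, "y": 0.93, "z": 0.43, "ax": 0.05, "ay": -8.16, "az": -0.1, "hand": 85}
    - {"x": -2.52, "y": 0.93, "z": 0.43, "ax": 0.05, "ay": -8.16, "az": -0.1, "hand": 85}
    - {"x": -2.52, "y": 0.93, "z": 0.43, "ax": 0.05, "ay": -8.16, "az": -0.1, "hand": 85}

```text
clock: 3.65
eef_pos: [504.6, -197.6, 151.6]
tcp_rot: [3.137, -0.005, 1.377]
contact_force: [0.3, -1.2, 0.1]
opening: 0.994
grasp_force: 0.0
```

```bash
python3 - <<'E'
from h import *
import pickle
np.set_printoptions(precision=1,suppress=True)
st();c=imaging.camera_info("wrist");im=imaging.grab_frame("wrist");pickle.dump((c,im),open("w3.pkl","wb"))
cv2.imwrite("pics/w3.png",im[:,:,::-1])
C=np.array([500,-216.8,50]);u=np.array([np.cos(np.radians(78.8)),np.sin(np.radians(78.8)),0])
for a in(120,95,60,40,18,-20): print(a,proj(c,C+a*u))
E
```

```text
3.65 [ 504.6 -197.6  151.6] [ 3.1 -0.   1.4] F [ 0.3 -1.2  0.1] op 84.9 gf 0.0
120 [252.2  74.8]
95 [252.3 106.6]
60 [252.3 147.9]
40 [252.4 169.9]
18 [252.4 192.8]
-20 [252.4 229.8]
```

View pics/w3.png

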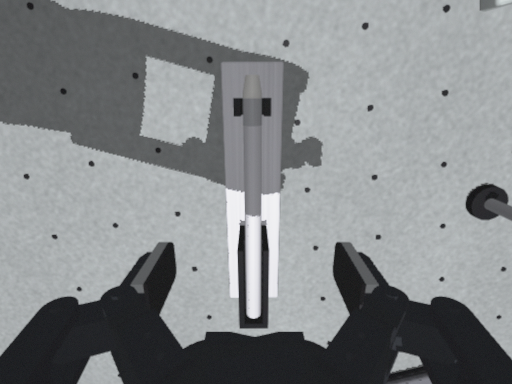

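The rod runs (252,75) to (253,318), matching the predicted axis, and the grip area around row 193 is clear. I descend and grip.

Request:
drive_tool:
  plan:
    - {"x": 0, "y": 0.01, "z": 0.6, "ax": 0, "ay": 0, "az": 0, "hand": 45}
    - {"x": 0, "y": 0.01, "z": 1.2, "ax": 0, "ay": 0, "az": 0, "hand": 45}
    - {"x": 0, "y": 0.01, "z": 1.8, "ax": 0, "ay": 0, "az": 0, "hand": 45}
    - {"x": 0, "y": 0.01, "z": 2.2, "ax": 0, "ay": 0, "az": 0, "hand": 45}
    - {"x": 0, "y": 0.01, "z": 2.43, "ax": 0, "ay": 0, "az": 0, "hand": 45}
    - {"x": 0, "y": 0.01, "z": 2.43, "ax": 0, "ay": 0, "az": 0, "hand": 30}
    - {"x": 0, "y": 0.01, "z": 2.43, "ax": 0, "ay": 0, "az": 0, "hand": 24}
  grip_force: 50

```text
clock: 4.4
eef_pos: [503.9, -199.4, 28.2]
tcp_rot: [3.141, -0.004, 1.372]
contact_force: [-0.7, 0.1, 0.8]
opening: 0.282
grasp_force: 0.0
```

Request:
drive_tool:
  plan:
    - {"x": 0, "y": 0, "z": 0, "ax": 0, "ay": 0, "az": 0, "hand": 10}
    - {"x": 0, "y": 0, "z": 0, "ax": 0, "ay": 0, "az": 0, "hand": 10}
    - {"x": 0, "y": 0, "z": 0, "ax": 0, "ay": 0, "az": 0, "hand": 10}
    - {"x": 0, "y": 0, "z": 0, "ax": 0, "ay": 0, "az": 0, "hand": 10}
    - {"x": 0, "y": 0, "z": 0, "ax": 0, "ay": 0, "az": 0, "hand": 10}
    - {"x": 0, "y": 0, "z": 0, "ax": 0, "ay": 0, "az": 0, "hand": 10}

```text
clock: 5.0
eef_pos: [504.2, -199.3, 28.6]
tcp_rot: [3.14, -0.003, 1.373]
contact_force: [-1.5, -1.8, 7.2]
opening: 0.172
grasp_force: 49.1
```

Request:
drive_tool:
  plan:
    - {"x": 0, "y": 0, "z": -0.2, "ax": 0, "ay": 0, "az": 0, "hand": 10}
    - {"x": 0, "y": 0, "z": -0.5, "ax": 0, "ay": 0, "az": 0, "hand": 10}
    - {"x": 0, "y": 0, "z": -0.9, "ax": 0, "ay": 0, "az": 0, "hand": 10}
    - {"x": 0, "y": 0, "z": -1.3, "ax": 0, "ay": 0, "az": 0, "hand": 10}
    - {"x": 0, "y": 0, "z": -1.55, "ax": 0, "ay": 0, "az": 0, "hand": 10}
    - {"x": 0, "y": 0, "z": -1.6, "ax": 0, "ay": 0, "az": 0, "hand": 10}
    - {"x": 0, "y": 0, "z": -1.6, "ax": 0, "ay": 0, "az": 0, "hand": 10}

```text
clock: 5.7
eef_pos: [503.3, -199.0, 107.6]
tcp_rot: [3.141, -0.004, 1.373]
contact_force: [0.4, 0.4, -1.3]
opening: 0.169
grasp_force: 48.9
```

```bash
python3 - <<'E'
from h import *
st();move([469.6,-30.2,103],down(np.radians(74.9)))
E
```

```text
5.7 [ 503.3 -199.   107.6] [ 3.1413 -0.0041  1.3731] F [ 0.4  0.4 -1.3] op 14.4 gf 48.9
shift [ 3.177 -1.324  0.104] turn [ 0.002 -0.039  0.629]
```

Request:
drive_tool:
  plan:
    - {"x": 0.3, "y": -0.12, "z": 0.02, "ax": 0, "ay": 0, "az": 0.06, "hand": 10}
    - {"x": 0.8, "y": -0.35, "z": 0.04, "ax": 0, "ay": -0.01, "az": 0.15, "hand": 10}
    - {"x": 1.4, "y": -0.6, "z": 0.06, "ax": 0, "ay": -0.02, "az": 0.28, "hand": 10}
    - {"x": 2.0, "y": -0.85, "z": 0.08, "ax": 0, "ay": -0.03, "az": 0.4, "hand": 10}
    - {"x": 2.6, "y": -1.1, "z": 0.1, "ax": 0, "ay": -0.04, "az": 0.52, "hand": 10}
    - {"x": 3.0, "y": -1.25, "z": 0.1, "ax": 0, "ay": -0.04, "az": 0.6, "hand": 10}
    - {"x": 3.18, "y": -1.32, "z": 0.1, "ax": 0, "ay": -0.04, "az": 0.63, "hand": 10}
    - {"x": 3.18, "y": -1.32, "z": 0.1, "ax": 0, "ay": -0.04, "az": 0.63, "hand": 10}

```text
clock: 6.5
eef_pos: [469.2, -29.4, 102.4]
tcp_rot: [-3.14, 0.0, 1.309]
contact_force: [-0.1, -0.1, -1.2]
opening: 0.172
grasp_force: 48.9
```

```bash
python3 - <<'E'
from h import *
import pickle
np.set_printoptions(precision=1,suppress=True)
st();c=imaging.camera_info("wrist");im=imaging.grab_frame("wrist");pickle.dump((c,im),open("w4.pkl","wb"))
A=cv2.resize(im[0:200,180:330],(450,600),interpolation=cv2.INTER_CUBIC)
sd=imaging.grab_frame("side");cs=imaging.camera_info("side")
pickle.dump((cs,sd),open("s4.pkl","wb"))
B=cv2.resize(sd[130:230,215:270],(330,600),interpolation=cv2.INTER_CUBIC)
cv2.imwrite("pics/w4.png",np.hstack([A,B])[:,:,::-1])
s=monitor.sense();R0=Ro.from_euler('xyz',s["tcp_rot"]);T=s["eef_pos"]+R0.apply([102,0,-21.4]);print("nose exp",T,"px",proj(c,T),proj(cs,T))
for M in((504,97.2,120),(503.9,97.2,134.4)):print(proj(c,M),proj(cs,M))
E
```

```text
6.5 [469.2 -29.4 102.4] [-3.1  0.   1.3] F [-0.1 -0.1 -1.2] op 14.7 gf 48.9
nose exp [496.5  67.9 124.1] px [255.6  47. ] [238.4 172.8]
[254.8 -41.2] [238.7 169.1]
[254.5 -62.2] [238.6 165.2]
```

View pics/w4.png

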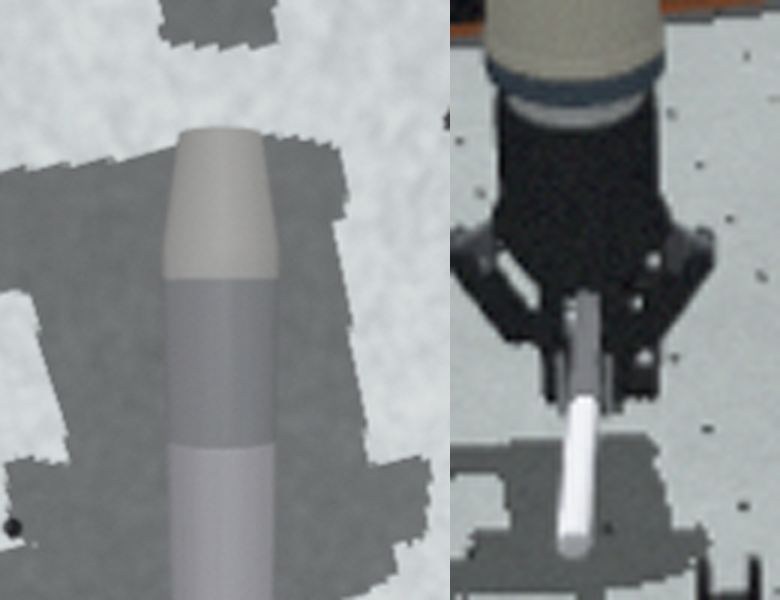

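Wrist view: the nose tip rim is at (254,43) and the taper edge at row 92; the rod looks level and straight. A quick numeric check for nose height and length follows.

```bash
python3 - <<'E'
from h import *
import pickle
np.set_printoptions(precision=1,suppress=True)
c,im=pickle.load(open("w4.pkl","rb"));cs,sd=pickle.load(open("s4.pkl","rb"))
s=monitor.sense();R0=Ro.from_euler('xyz',s["tcp_rot"])
P=lambda x,z,y=0:s["eef_pos"]+R0.apply([x,y,-21.4-z])
for dx in(102,100):
  for t in(0,-2,-4): print(dx,t,"rim",proj(c,P(dx,5.5+t)),"taper",proj(c,P(dx-14,8+t*.86)),"tail side",proj(cs,P(dx-240,-t*1.3)))
a=np.diff([proj(c,P(102,0,y))[0] for y in(-5.5,5.5)]);b=np.diff([proj(c,P(88,0,y))[0] for y in(-8,8)]);print("widths",a,b)
g=im.max(2).astype(int)
for v in(46,50,94,120): print(v,g[v,228:278])
E
```

```text
102 0 rim [255.7  44.5] taper [255.6  84.1] tail side [234.8 219.6]
102 -2 rim [255.7  45.4] taper [255.6  84.3] tail side [234.7 218.8]
102 -4 rim [255.7  46.4] taper [255.6  84.5] tail side [234.7 218. ]
100 0 rim [255.7  50.4] taper [255.6  89.7] tail side [234.7 220. ]
100 -2 rim [255.7  51.2] taper [255.6  89.8] tail side [234.7 219.3]
100 -4 rim [255.6  52.1] taper [255.6  89.9] tail side [234.7 218.5]
widths [28.] [39.1]
46 [209 206 209 212 215 218 218 219 217 216 207 168 137 142 144 147 149 152
 154 156 157 160 160 161 163 163 164 164 161 161 158 158 155 155 152 150
 149 148 142 126 115 114 114 114 134 152 129 116 117 116]
50 [193 186 178 167 143 117 117 116 116 117 122 136 142 143 146 148 151 154
 155 156 157 159 160 162 163 164 165 163 162 160 159 159 158 155 153 152
 149 147 145 134 119 118 115 115 114 113 113 114 114 112]
94 [114 114 113 113 113 111 112 120 121 124 126 127 126 128 128 129 131 131
 130 132 135 135 137 137 137 139 140 139 138 136 133 131 130 129 129 127
 127 126 124 123 123 121 118 115 112 112 113 114 110 112]
120 [111 112 111 110 109 111 113 114 120 125 125 125 126 127 128 129 130 129
 130 132 135 137 137 135 136 137 137 138 137 134 131 130 130 131 130 128
 128 126 125 123 122 119 116 114 112 113 112 112 112 113]
```

Request:
drive_tool:
  plan:
    - {"x": 0.1, "y": 0.03, "z": 0.08, "ax": 0, "ay": 0, "az": 0, "hand": 10}
    - {"x": 0.25, "y": 0.03, "z": 0.08, "ax": 0, "ay": 0, "az": 0, "hand": 10}
    - {"x": 0.4, "y": 0.03, "z": 0.08, "ax": 0, "ay": 0, "az": 0, "hand": 10}
    - {"x": 0.5, "y": 0.03, "z": 0.08, "ax": 0, "ay": 0, "az": 0, "hand": 10}
    - {"x": 0.6, "y": 0.03, "z": 0.08, "ax": 0, "ay": 0, "az": 0, "hand": 10}
    - {"x": 0.65, "y": 0.03, "z": 0.08, "ax": 0, "ay": 0, "az": 0, "hand": 10}
    - {"x": 0.7, "y": 0.03, "z": 0.08, "ax": 0, "ay": 0, "az": 0, "hand": 10}
    - {"x": 0.75, "y": 0.03, "z": 0.08, "ax": 0, "ay": 0, "az": 0, "hand": 10}

```text
clock: 7.4
eef_pos: [481.0, 5.9, 99.0]
tcp_rot: [-3.141, 0.0, 1.307]
contact_force: [-0.7, -0.4, -1.8]
opening: 0.166
grasp_force: 48.9
```

```bash
python3 - <<'E'
from h import *
import pickle
np.set_printoptions(precision=1,suppress=True)
st()
im=imaging.grab_frame("wrist");sc=imaging.grab_frame("scene");c=imaging.camera_info("wrist")
print(proj(c,(504,97.2,134.4)))
A=cv2.resize(im[0:200,180:330],(450,600),interpolation=cv2.INTER_CUBIC)
B=cv2.resize(sc[150:220,240:320],(350,306),interpolation=cv2.INTER_CUBIC)
cv2.imwrite("pics/w5.png",np.hstack([A,np.vstack([B,np.zeros((294,350,3),np.uint8)])])[:,:,::-1])
E
```

```text
7.4 [481.    5.9  99. ] [-3.1  0.   1.3] F [-0.7 -0.4 -1.8] op 14.2 gf 48.9
[248.1  61.8]
```

View pics/w5.png

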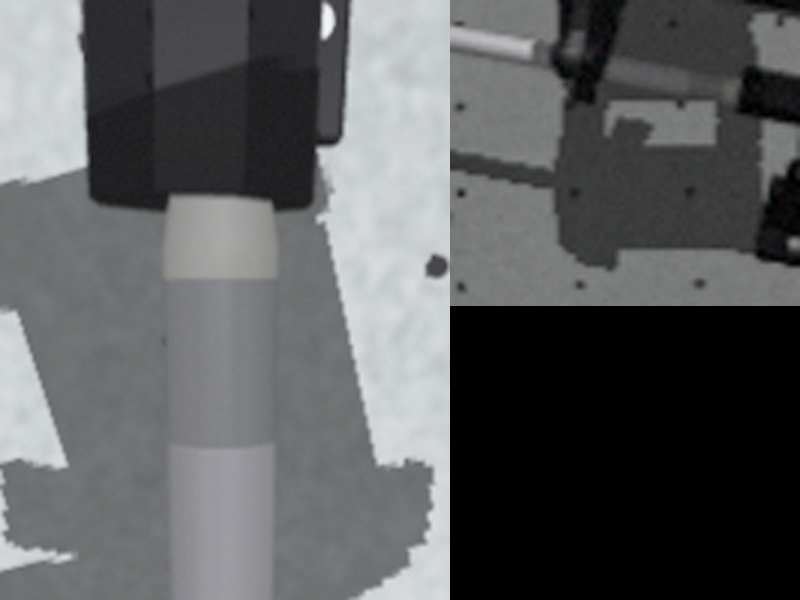

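The nose is in the mouth. The rod (col 253.5) sits about 2.2 mm right of the tube centre (col 247.7), so I correct sideways and go on.

Request:
drive_tool:
  plan:
    - {"x": 0, "y": -0.02, "z": 0, "ax": 0, "ay": 0, "az": 0, "hand": 10}
    - {"x": 0, "y": -0.044, "z": 0, "ax": 0, "ay": 0, "az": 0, "hand": 10}
    - {"x": 0.06, "y": -0.044, "z": 0, "ax": 0, "ay": 0, "az": 0, "hand": 10}
    - {"x": 0.12, "y": -0.044, "z": 0, "ax": 0, "ay": 0, "az": 0, "hand": 10}
    - {"x": 0.18, "y": -0.044, "z": 0, "ax": 0, "ay": 0, "az": 0, "hand": 10}
    - {"x": 0.24, "y": -0.044, "z": 0, "ax": 0, "ay": 0, "az": 0, "hand": 10}
    - {"x": 0.3, "y": -0.044, "z": 0, "ax": 0, "ay": 0, "az": 0, "hand": 10}

```text
clock: 8.2
eef_pos: [482.9, 21.1, 99.0]
tcp_rot: [-3.141, 0.0, 1.307]
contact_force: [-0.1, -0.0, -1.5]
opening: 0.17
grasp_force: 48.9
```

```bash
python3 - <<'E'
from h import *
st()
s=monitor.sense();print(Ro.from_euler('xyz',s["tcp_rot"]).inv().apply(s["contact_force"]),s["wrist_torque"])
im=imaging.grab_frame("wrist").max(2).astype(int)
for v in(40,55,75,100): print(v,im[v,200:300:1].tolist())
E
```

```text
8.2 [482.9  21.1  99. ] [-3.1411  0.      1.3072] F [-0.1 -0.  -1.5] op 14.5 gf 48.9
[-0.04216403 -0.14224834  1.47100303] [ 0.0183931   0.0062884  -0.00850231]
40 [217, 216, 216, 216, 215, 215, 215, 217, 218, 219, 215, 162, 55, 70, 73, 57, 36, 38, 37, 36, 37, 36, 39, 35, 34, 36, 35, 39, 37, 37, 35, 34, 37, 35, 36, 35, 37, 39, 40, 46, 45, 47, 48, 47, 50, 49, 48, 48, 46, 44, 46, 47, 46, 46, 46, 47, 46, 48, 48, 47, 48, 48, 48, 46, 46, 48, 46, 45, 44, 38, 36, 36, 36, 35, 37, 33, 36, 35, 35, 34, 35, 37, 37, 35, 38, 36, 36, 33, 35, 35, 35, 46, 64, 80, 80, 78, 65, 123, 191, 215]
55 [217, 219, 220, 222, 223, 223, 221, 220, 218, 216, 218, 185, 84, 54, 56, 49, 38, 36, 35, 36, 38, 36, 35, 36, 34, 33, 37, 37, 38, 36, 32, 35, 36, 34, 36, 36, 37, 37, 43, 44, 47, 45, 47, 47, 44, 46, 46, 46, 45, 48, 46, 45, 45, 44, 46, 47, 46, 48, 46, 47, 45, 45, 48, 48, 45, 43, 46, 46, 43, 33, 34, 33, 37, 37, 38, 36, 39, 36, 36, 38, 38, 34, 37, 37, 36, 31, 35, 36, 36, 35, 38, 61, 81, 82, 79, 70, 100, 175, 216, 215]
75 [123, 121, 121, 122, 122, 120, 120, 121, 121, 122, 125, 123, 122, 122, 120, 104, 55, 37, 35, 36, 36, 36, 33, 36, 38, 34, 36, 39, 37, 35, 35, 33, 37, 35, 34, 35, 36, 37, 40, 46, 44, 45, 42, 43, 43, 47, 42, 46, 44, 44, 44, 45, 42, 43, 45, 45, 45, 44, 42, 44, 44, 44, 44, 43, 46, 47, 44, 42, 37, 36, 36, 35, 37, 35, 34, 36, 34, 36, 35, 38, 36, 35, 36, 35, 38, 36, 35, 34, 35, 40, 149, 214, 212, 213, 215, 217, 219, 220, 221, 222]
100 [121, 120, 120, 122, 124, 124, 123, 123, 123, 122, 122, 121, 120, 122, 120, 119, 97, 39, 36, 34, 37, 37, 34, 35, 38, 38, 37, 36, 34, 36, 37, 36, 35, 36, 35, 34, 37, 35, 42, 40, 42, 45, 44, 45, 41, 42, 42, 45, 41, 43, 43, 43, 42, 44, 43, 42, 45, 44, 41, 42, 41, 42, 42, 42, 46, 44, 42, 38, 34, 36, 35, 37, 36, 36, 35, 32, 38, 35, 36, 34, 36, 37, 36, 34, 36, 37, 35, 35, 61, 99, 119, 170, 218, 219, 219, 220, 221, 222, 222, 223]
```

Request:
drive_tool:
  plan:
    - {"x": 0.15, "y": 0, "z": 0, "ax": 0, "ay": 0, "az": 0, "hand": 10}
    - {"x": 0.3, "y": 0, "z": 0, "ax": 0, "ay": 0, "az": 0, "hand": 10}
    - {"x": 0.45, "y": 0, "z": 0, "ax": 0, "ay": 0, "az": 0, "hand": 10}
    - {"x": 0.6, "y": 0, "z": 0, "ax": 0, "ay": 0, "az": 0, "hand": 10}

```text
clock: 8.65
eef_pos: [490.8, 50.5, 99.0]
tcp_rot: [-3.141, -0.0, 1.307]
contact_force: [-0.2, 0.1, -1.2]
opening: 0.166
grasp_force: 48.9
```

Request:
drive_tool:
  plan:
    - {"x": 0.12, "y": 0, "z": 0, "ax": 0, "ay": 0, "az": 0, "hand": 10}
    - {"x": 0.24, "y": 0, "z": 0, "ax": 0, "ay": 0, "az": 0, "hand": 10}
    - {"x": 0.36, "y": 0, "z": 0, "ax": 0, "ay": 0, "az": 0, "hand": 10}
    - {"x": 0.48, "y": 0, "z": 0, "ax": 0, "ay": 0, "az": 0, "hand": 10}
    - {"x": 0.54, "y": 0, "z": 0, "ax": 0, "ay": 0, "az": 0, "hand": 10}
    - {"x": 0.54, "y": 0, "z": 0, "ax": 0, "ay": 0, "az": 0, "hand": 10}

```text
clock: 9.25
eef_pos: [497.8, 76.1, 99.0]
tcp_rot: [-3.141, 0.0, 1.308]
contact_force: [-0.0, 0.3, -1.7]
opening: 0.176
grasp_force: 48.9
```

Request:
drive_tool:
  plan:
    - {"x": 0, "y": 0, "z": 0, "ax": 0, "ay": 0, "az": 0, "hand": 16}
    - {"x": 0, "y": 0, "z": 0, "ax": 0, "ay": 0, "az": 0, "hand": 20}
    - {"x": 0, "y": 0, "z": 0, "ax": 0, "ay": 0, "az": 0, "hand": 30}
    - {"x": 0, "y": 0, "z": 0, "ax": 0, "ay": 0, "az": 0, "hand": 40}
    - {"x": 0, "y": 0, "z": 0, "ax": 0, "ay": 0, "az": 0, "hand": 45}
    - {"x": 0, "y": 0, "z": 0, "ax": 0, "ay": 0, "az": 0, "hand": 45}
    - {"x": 0, "y": 0, "z": 0, "ax": 0, "ay": 0, "az": 0, "hand": 45}

```text
clock: 9.95
eef_pos: [497.6, 75.7, 99.0]
tcp_rot: [-3.141, 0.0, 1.307]
contact_force: [0.1, -0.3, -0.3]
opening: 0.525
grasp_force: 0.0
```

Request:
drive_tool:
  plan:
    - {"x": -0.2, "y": 0, "z": 0, "ax": 0, "ay": 0.0, "az": 0, "hand": 45}
    - {"x": -0.5, "y": 0, "z": 0.02, "ax": 0, "ay": 0.1, "az": 0, "hand": 45}
    - {"x": -0.9, "y": 0, "z": 0.05, "ax": 0, "ay": 0.2, "az": 0, "hand": 45}
    - {"x": -1.3, "y": 0, "z": 0.08, "ax": 0, "ay": 0.3, "az": 0, "hand": 45}
    - {"x": -1.7, "y": 0, "z": 0.1, "ax": 0, "ay": 0.33, "az": 0, "hand": 45}
    - {"x": -1.95, "y": 0, "z": 0.11, "ax": 0, "ay": 0.33, "az": 0, "hand": 45}
    - {"x": -2.0, "y": 0, "z": 0.11, "ax": 0, "ay": 0.33, "az": 0, "hand": 45}
    - {"x": -2.0, "y": 0, "z": 0.11, "ax": 0, "ay": 0.33, "az": 0, "hand": 45}

```text
clock: 10.75
eef_pos: [471.6, -21.0, 93.6]
tcp_rot: [-3.141, -0.035, 1.306]
contact_force: [0.5, -0.0, 0.2]
opening: 0.525
grasp_force: 0.0
```

```bash
python3 - <<'E'
from h import *
import pickle
np.set_printoptions(precision=1,suppress=True)
st();c=imaging.camera_info("wrist")
im=imaging.grab_frame("wrist");sd=imaging.grab_frame("side")
pickle.dump((c,im),open("w6.pkl","wb"))
A=cv2.resize(im[:,130:400],(422,600))
B=cv2.resize(sd[120:220,210:270],(360,600),interpolation=cv2.INTER_CUBIC)
cv2.imwrite("pics/w6.png",np.hstack([A,B])[:,:,::-1])
cs=imaging.camera_info("side");M=np.array([504,97.2,118.5]);u=np.array([.2605*.9994,.9655*.9994,.035])
for a in(0,60,122,159): print(a,(M-a*u),proj(c,M-a*u),proj(cs,M-a*u))
E
```

```text
10.75 [471.6 -21.   93.6] [-3.1 -0.   1.3] F [ 0.5 -0.   0.2] op 44.9 gf 0.0
0 [504.   97.2 118.5] [253.5 -19.4] [238.8 169.5]
60 [488.4  39.3 116.4] [253.9 142.5] [238.  179.9]
122 [472.2 -20.5 114.2] [254.2 264.5] [237.1 191.6]
159 [462.6 -56.2 112.9] [254.3 322.5] [236.6 199. ]
```

View pics/w6.png

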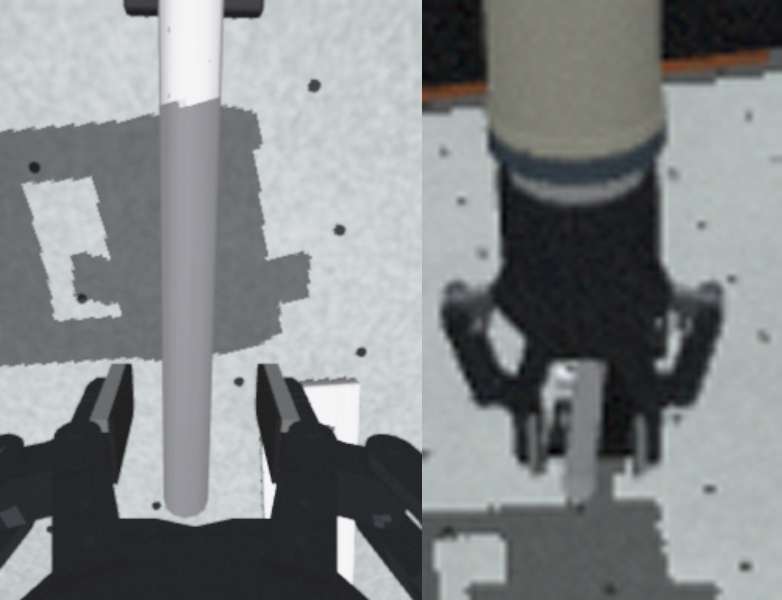

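The rod stayed in the tube, drooping, with its tail near wrist (250,330) and between the open fingers about 3 mm left of centre. I close on it.

Request:
drive_tool:
  plan:
    - {"x": 0, "y": -0.03, "z": 0, "ax": 0, "ay": 0, "az": 0, "hand": 35}
    - {"x": 0, "y": -0.03, "z": 0, "ax": 0, "ay": 0, "az": 0, "hand": 26}
    - {"x": 0, "y": -0.03, "z": 0, "ax": 0, "ay": 0, "az": 0, "hand": 20}
    - {"x": 0, "y": -0.03, "z": 0, "ax": 0, "ay": 0, "az": 0, "hand": 16}
    - {"x": 0, "y": -0.03, "z": 0, "ax": 0, "ay": 0, "az": 0, "hand": 10}
    - {"x": 0, "y": -0.03, "z": 0, "ax": 0, "ay": 0, "az": 0, "hand": 10}
    - {"x": 0, "y": -0.03, "z": 0, "ax": 0, "ay": 0, "az": 0, "hand": 10}
    - {"x": 0, "y": -0.03, "z": 0, "ax": 0, "ay": 0, "az": 0, "hand": 10}
  grip_force: 60

```text
clock: 11.65
eef_pos: [470.2, -20.4, 93.5]
tcp_rot: [-3.141, -0.035, 1.307]
contact_force: [0.5, 0.9, 1.2]
opening: 0.164
grasp_force: 58.4
```

```bash
cat >> h.py <<'E'
def chk():
    st();s=monitor.sense();R=Ro.from_euler('xyz',s["tcp_rot"]);print("toolF",np.round(R.inv().apply(s["contact_force"]),2),"T",np.round(R.inv().apply(s["wrist_torque"]),3))
    u=np.array([.2605,.9655]);d=s["eef_pos"][:2]-[504,97.2];print("along",round(float(d@u),2),"lat",round(float(d@[u[1],-u[0]]),2))
E
python3 - <<'E'
from h import *
chk()
im=imaging.grab_frame("wrist").max(2).astype(int)
print(im[60,225:285].tolist(),im[200,225:285].tolist())
E
```

```text
11.65 [470.2 -20.4  93.5] [-3.1413 -0.0346  1.307 ] F [0.5 0.9 1.2] op 14.0 gf 58.4
toolF [ 0.99  0.21 -1.13] T [-0.083  0.243  0.001]
along -122.31 lat -1.99
[214, 215, 214, 213, 212, 209, 209, 209, 210, 212, 214, 191, 157, 189, 211, 214, 218, 225, 231, 236, 240, 242, 243, 244, 245, 245, 245, 246, 246, 246, 246, 246, 246, 246, 246, 246, 245, 245, 245, 244, 244, 243, 242, 240, 238, 234, 231, 227, 222, 209, 178, 185, 215, 215, 215, 214, 211, 210, 211, 209] [113, 113, 114, 113, 114, 112, 115, 113, 114, 116, 115, 116, 117, 123, 136, 143, 144, 145, 147, 152, 153, 153, 155, 158, 160, 159, 162, 161, 160, 161, 161, 161, 158, 157, 157, 158, 157, 156, 155, 155, 151, 151, 148, 145, 144, 140, 127, 116, 114, 111, 112, 112, 113, 114, 116, 117, 118, 117, 116, 115]
```

Request:
drive_tool:
  plan:
    - {"x": 0, "y": 0.01, "z": -0.03, "ax": 0, "ay": -0.11, "az": 0, "hand": 10}
    - {"x": 0, "y": 0.02, "z": -0.06, "ax": 0, "ay": -0.22, "az": 0, "hand": 10}
    - {"x": 0, "y": 0.03, "z": -0.1, "ax": 0, "ay": -0.33, "az": 0, "hand": 10}
    - {"x": 0, "y": 0.03, "z": -0.1, "ax": 0, "ay": -0.33, "az": 0, "hand": 10}
    - {"x": 0, "y": 0.03, "z": -0.1, "ax": 0, "ay": -0.33, "az": 0, "hand": 10}

```text
clock: 12.2
eef_pos: [471.5, -20.8, 98.5]
tcp_rot: [-3.141, 0.0, 1.308]
contact_force: [-0.7, -0.3, -1.7]
opening: 0.167
grasp_force: 58.4
```

```bash
python3 - <<'E'
from h import *
chk()
E
```

```text
12.2 [471.5 -20.8  98.5] [-3.1410e+00  1.0000e-04  1.3076e+00] F [-0.7 -0.3 -1.7] op 14.2 gf 58.4
toolF [-0.48 -0.64  1.69] T [ 0.102 -0.073 -0.096]
along -122.4 lat -0.66
```

Request:
drive_tool:
  plan:
    - {"x": 0.08, "y": 0, "z": 0, "ax": 0, "ay": 0, "az": 0, "hand": 10}
    - {"x": 0.16, "y": 0, "z": 0, "ax": 0, "ay": 0, "az": 0, "hand": 10}
    - {"x": 0.24, "y": 0, "z": 0, "ax": 0, "ay": 0, "az": 0, "hand": 10}
    - {"x": 0.32, "y": 0, "z": 0, "ax": 0, "ay": 0, "az": 0, "hand": 10}
    - {"x": 0.38, "y": 0, "z": 0, "ax": 0, "ay": 0, "az": 0, "hand": 10}
    - {"x": 0.44, "y": 0, "z": 0, "ax": 0, "ay": 0, "az": 0, "hand": 10}
    - {"x": 0.48, "y": 0, "z": 0, "ax": 0, "ay": 0, "az": 0, "hand": 10}
    - {"x": 0.5, "y": 0, "z": 0, "ax": 0, "ay": 0, "az": 0, "hand": 10}

```text
clock: 13.0
eef_pos: [478.0, 3.4, 98.5]
tcp_rot: [-3.141, 0.0, 1.307]
contact_force: [-2.1, -1.4, 1.6]
opening: 0.164
grasp_force: 58.4
```

Request:
drive_tool:
  plan:
    - {"x": 0.02, "y": 0, "z": 0, "ax": 0, "ay": 0, "az": 0, "hand": 10}
    - {"x": 0.04, "y": 0, "z": 0, "ax": 0, "ay": 0, "az": 0, "hand": 10}
    - {"x": 0.06, "y": 0, "z": 0, "ax": 0, "ay": 0, "az": 0, "hand": 10}
    - {"x": 0.08, "y": 0, "z": 0, "ax": 0, "ay": 0, "az": 0, "hand": 10}
    - {"x": 0.1, "y": 0, "z": 0, "ax": 0, "ay": 0, "az": 0, "hand": 10}
    - {"x": 0.12, "y": 0, "z": 0, "ax": 0, "ay": 0, "az": 0, "hand": 10}
    - {"x": 0.14, "y": 0, "z": 0, "ax": 0, "ay": 0, "az": 0, "hand": 10}
    - {"x": 0.16, "y": 0, "z": 0, "ax": 0, "ay": 0, "az": 0, "hand": 10}

```text
clock: 13.8
eef_pos: [480.1, 11.0, 98.5]
tcp_rot: [-3.141, 0.0, 1.307]
contact_force: [-1.0, -0.1, 0.7]
opening: 0.167
grasp_force: 58.5
```

```bash
python3 - <<'E'
from h import *
chk()
E
```

```text
13.8 [480.1  11.   98.5] [-3.1410e+00  1.0000e-04  1.3071e+00] F [-1.  -0.1  0.7] op 14.3 gf 58.5
toolF [-0.4  -0.97 -0.7 ] T [ 0.205 -0.168 -0.082]
along -89.48 lat -0.61
```

Request:
drive_tool:
  plan:
    - {"x": 0.02, "y": -0.005, "z": -0.01, "ax": 0, "ay": 0, "az": 0, "hand": 10}
    - {"x": 0.04, "y": -0.005, "z": -0.01, "ax": 0, "ay": 0, "az": 0, "hand": 10}
    - {"x": 0.06, "y": -0.005, "z": -0.01, "ax": 0, "ay": 0, "az": 0, "hand": 10}
    - {"x": 0.08, "y": -0.005, "z": -0.01, "ax": 0, "ay": 0, "az": 0, "hand": 10}
    - {"x": 0.1, "y": -0.005, "z": -0.01, "ax": 0, "ay": 0, "az": 0, "hand": 10}

```text
clock: 14.3
eef_pos: [481.3, 15.9, 99.0]
tcp_rot: [-3.141, -0.0, 1.307]
contact_force: [-1.4, -0.6, 0.1]
opening: 0.164
grasp_force: 58.4
```

Request:
drive_tool:
  plan:
    - {"x": 0.02, "y": 0, "z": 0, "ax": 0, "ay": 0, "az": 0, "hand": 10}
    - {"x": 0.04, "y": 0, "z": 0, "ax": 0, "ay": 0, "az": 0, "hand": 10}
    - {"x": 0.06, "y": 0, "z": 0, "ax": 0, "ay": 0, "az": 0, "hand": 10}

```text
clock: 14.6
eef_pos: [482.1, 18.8, 99.0]
tcp_rot: [-3.141, -0.0, 1.307]
contact_force: [-1.0, -0.7, 0.3]
opening: 0.166
grasp_force: 58.5
```

Request:
drive_tool:
  plan:
    - {"x": 0.02, "y": 0, "z": 0, "ax": 0, "ay": 0, "az": 0, "hand": 10}
    - {"x": 0.04, "y": 0, "z": 0, "ax": 0, "ay": 0, "az": 0, "hand": 10}
    - {"x": 0.06, "y": 0, "z": 0, "ax": 0, "ay": 0, "az": 0, "hand": 10}

```text
clock: 14.9
eef_pos: [482.8, 21.7, 99.0]
tcp_rot: [-3.141, 0.0, 1.307]
contact_force: [-0.1, -0.7, 0.6]
opening: 0.168
grasp_force: 58.5
```

```bash
python3 - <<'E'
from h import *
chk()
E
```

```text
14.9 [482.8  21.7  99. ] [-3.1412  0.      1.3071] F [-0.1 -0.7  0.6] op 14.3 gf 58.5
toolF [-0.66  0.11 -0.57] T [ 0.004 -0.196  0.075]
along -78.45 lat -0.8
```

Request:
drive_tool:
  plan:
    - {"x": 0.02, "y": 0, "z": 0, "ax": 0, "ay": 0, "az": 0, "hand": 10}
    - {"x": 0.04, "y": 0, "z": 0, "ax": 0, "ay": 0, "az": 0, "hand": 10}
    - {"x": 0.06, "y": 0, "z": 0, "ax": 0, "ay": 0, "az": 0, "hand": 10}

```text
clock: 15.2
eef_pos: [483.4, 24.3, 98.9]
tcp_rot: [-3.141, 0.001, 1.308]
contact_force: [-2.1, -6.9, 0.3]
opening: 0.165
grasp_force: 58.6
```

Request:
drive_tool:
  plan:
    - {"x": 0.02, "y": 0, "z": 0, "ax": 0, "ay": 0, "az": 0, "hand": 10}
    - {"x": 0.04, "y": 0, "z": 0, "ax": 0, "ay": 0, "az": 0, "hand": 10}
    - {"x": 0.06, "y": 0, "z": 0, "ax": 0, "ay": 0, "az": 0, "hand": 10}

```text
clock: 15.5
eef_pos: [483.7, 26.4, 98.9]
tcp_rot: [-3.14, 0.002, 1.308]
contact_force: [-2.1, -9.6, 3.0]
opening: 0.163
grasp_force: 58.7
```

```bash
python3 - <<'E'
from h import *
chk()
E
```

```text
15.5 [483.7  26.4  98.9] [-3.1403e+00  2.1000e-03  1.3077e+00] F [-2.1 -9.6  3. ] op 13.9 gf 58.7
toolF [-9.79  0.49 -3.  ] T [-0.046 -1.496  0.044]
along -73.7 lat -1.19
```

Request:
drive_tool:
  plan:
    - {"x": 0.02, "y": 0, "z": 0, "ax": 0, "ay": 0, "az": 0, "hand": 10}
    - {"x": 0.04, "y": 0, "z": 0, "ax": 0, "ay": 0, "az": 0, "hand": 10}
    - {"x": 0.06, "y": 0, "z": 0, "ax": 0, "ay": 0, "az": 0, "hand": 10}
    - {"x": 0.08, "y": 0, "z": 0, "ax": 0, "ay": 0, "az": 0, "hand": 10}
    - {"x": 0.1, "y": 0, "z": 0, "ax": 0, "ay": 0, "az": 0, "hand": 10}

```text
clock: 16.0
eef_pos: [485.0, 31.0, 99.0]
tcp_rot: [-3.14, 0.002, 1.308]
contact_force: [-3.2, -10.9, 4.0]
opening: 0.162
grasp_force: 58.8
```

```bash
python3 - <<'E'
from h import *
chk()
E
```

```text
16.0 [485.  31.  99.] [-3.1404e+00  2.3000e-03  1.3077e+00] F [ -3.2 -10.9   4. ] op 13.8 gf 58.8
toolF [-11.39  -0.3   -3.93] T [ 0.014 -1.694  0.052]
along -68.82 lat -1.09
```

Request:
drive_tool:
  plan:
    - {"x": 0.02, "y": 0, "z": -0.01, "ax": 0, "ay": 0.03, "az": 0, "hand": 10}
    - {"x": 0.04, "y": 0, "z": -0.01, "ax": 0, "ay": 0.03, "az": 0, "hand": 10}
    - {"x": 0.06, "y": 0, "z": -0.01, "ax": 0, "ay": 0.03, "az": 0, "hand": 10}
    - {"x": 0.08, "y": 0, "z": -0.01, "ax": 0, "ay": 0.03, "az": 0, "hand": 10}
    - {"x": 0.1, "y": 0, "z": -0.01, "ax": 0, "ay": 0.03, "az": 0, "hand": 10}

```text
clock: 16.5
eef_pos: [486.2, 36.1, 99.2]
tcp_rot: [-3.14, -0.001, 1.308]
contact_force: [-2.3, -8.2, 0.4]
opening: 0.166
grasp_force: 58.6
```

```bash
python3 - <<'E'
from h import *
chk()
E
```

```text
16.5 [486.2  36.1  99.2] [-3.1401e+00 -1.2000e-03  1.3076e+00] F [-2.3 -8.2  0.4] op 14.2 gf 58.6
toolF [-8.48 -0.06 -0.45] T [-0.008 -1.433  0.028]
along -63.61 lat -1.25
```

Request:
drive_tool:
  plan:
    - {"x": 0.02, "y": 0, "z": 0, "ax": 0, "ay": 0, "az": 0, "hand": 10}
    - {"x": 0.04, "y": 0, "z": 0, "ax": 0, "ay": 0, "az": 0, "hand": 10}
    - {"x": 0.06, "y": 0, "z": 0, "ax": 0, "ay": 0, "az": 0, "hand": 10}
    - {"x": 0.08, "y": 0, "z": 0, "ax": 0, "ay": 0, "az": 0, "hand": 10}
    - {"x": 0.08, "y": 0, "z": 0, "ax": 0, "ay": 0, "az": 0, "hand": 10}
    - {"x": 0.08, "y": 0, "z": 0, "ax": 0, "ay": 0, "az": 0, "hand": 10}

```text
clock: 17.1
eef_pos: [487.3, 40.0, 99.3]
tcp_rot: [-3.14, -0.001, 1.308]
contact_force: [-0.9, -8.2, 2.7]
opening: 0.166
grasp_force: 58.6
```

```bash
python3 - <<'E'
from h import *
chk()
E
```

```text
17.1 [487.3  40.   99.3] [-3.1402e+00 -1.3000e-03  1.3076e+00] F [-0.9 -8.2  2.7] op 14.2 gf 58.6
toolF [-8.17  1.22 -2.66] T [-0.047 -1.213  0.014]
along -59.56 lat -1.22
```

Request:
drive_tool:
  plan:
    - {"x": 0.01, "y": 0, "z": 0, "ax": 0, "ay": 0, "az": 0, "hand": 10}
    - {"x": 0.02, "y": 0, "z": 0, "ax": 0, "ay": 0, "az": 0, "hand": 10}
    - {"x": 0.03, "y": 0, "z": 0, "ax": 0, "ay": 0, "az": 0, "hand": 10}
    - {"x": 0.03, "y": 0, "z": 0, "ax": 0, "ay": 0, "az": 0, "hand": 10}

```text
clock: 17.5
eef_pos: [487.7, 41.4, 99.3]
tcp_rot: [-3.14, -0.001, 1.308]
contact_force: [-2.6, -7.6, 1.9]
opening: 0.166
grasp_force: 58.6
```

Request:
drive_tool:
  plan:
    - {"x": 0.01, "y": 0, "z": 0, "ax": 0, "ay": 0, "az": 0, "hand": 10}
    - {"x": 0.02, "y": 0, "z": 0, "ax": 0, "ay": 0, "az": 0, "hand": 10}
    - {"x": 0.03, "y": 0, "z": 0, "ax": 0, "ay": 0, "az": 0, "hand": 10}
    - {"x": 0.03, "y": 0, "z": 0, "ax": 0, "ay": 0, "az": 0, "hand": 10}

```text
clock: 17.9
eef_pos: [488.1, 42.8, 99.4]
tcp_rot: [-3.14, -0.001, 1.308]
contact_force: [-2.2, -8.4, 0.9]
opening: 0.166
grasp_force: 58.7
```

Request:
drive_tool:
  plan:
    - {"x": 0.01, "y": 0, "z": 0, "ax": 0, "ay": 0, "az": 0, "hand": 10}
    - {"x": 0.02, "y": 0, "z": 0, "ax": 0, "ay": 0, "az": 0, "hand": 10}
    - {"x": 0.03, "y": 0, "z": 0, "ax": 0, "ay": 0, "az": 0, "hand": 10}
    - {"x": 0.03, "y": 0, "z": 0, "ax": 0, "ay": 0, "az": 0, "hand": 10}

```text
clock: 18.3
eef_pos: [488.5, 44.2, 99.4]
tcp_rot: [-3.14, -0.001, 1.308]
contact_force: [-1.8, -8.2, 2.5]
opening: 0.162
grasp_force: 58.7
```

Request:
drive_tool:
  plan:
    - {"x": 0.01, "y": 0, "z": 0, "ax": 0, "ay": 0, "az": 0, "hand": 10}
    - {"x": 0.02, "y": 0, "z": 0, "ax": 0, "ay": 0, "az": 0, "hand": 10}
    - {"x": 0.03, "y": 0, "z": 0, "ax": 0, "ay": 0, "az": 0, "hand": 10}
    - {"x": 0.03, "y": 0, "z": 0, "ax": 0, "ay": 0, "az": 0, "hand": 10}

```text
clock: 18.7
eef_pos: [488.9, 45.7, 99.4]
tcp_rot: [-3.14, -0.001, 1.308]
contact_force: [-1.5, -9.4, 2.7]
opening: 0.164
grasp_force: 58.7
```

Request:
drive_tool:
  plan:
    - {"x": 0.01, "y": 0, "z": 0, "ax": 0, "ay": 0, "az": 0, "hand": 10}
    - {"x": 0.02, "y": 0, "z": 0, "ax": 0, "ay": 0, "az": 0, "hand": 10}
    - {"x": 0.03, "y": 0, "z": 0, "ax": 0, "ay": 0, "az": 0, "hand": 10}
    - {"x": 0.03, "y": 0, "z": 0, "ax": 0, "ay": 0, "az": 0, "hand": 10}

```text
clock: 19.1
eef_pos: [489.3, 47.1, 99.4]
tcp_rot: [-3.14, -0.001, 1.308]
contact_force: [-2.7, -9.3, 3.7]
opening: 0.164
grasp_force: 58.7
```

Request:
drive_tool:
  plan:
    - {"x": 0.01, "y": 0, "z": -0.01, "ax": 0, "ay": 0, "az": 0, "hand": 10}
    - {"x": 0.02, "y": 0, "z": -0.01, "ax": 0, "ay": 0, "az": 0, "hand": 10}
    - {"x": 0.03, "y": 0, "z": -0.01, "ax": 0, "ay": 0, "az": 0, "hand": 10}
    - {"x": 0.03, "y": 0, "z": -0.01, "ax": 0, "ay": 0, "az": 0, "hand": 10}

```text
clock: 19.5
eef_pos: [489.6, 48.8, 99.7]
tcp_rot: [-3.14, -0.001, 1.307]
contact_force: [-2.0, -7.7, -0.6]
opening: 0.163
grasp_force: 58.5
```

Request:
drive_tool:
  plan:
    - {"x": 0.01, "y": 0, "z": 0, "ax": 0, "ay": 0, "az": 0, "hand": 10}
    - {"x": 0.02, "y": 0, "z": 0, "ax": 0, "ay": 0, "az": 0, "hand": 10}
    - {"x": 0.03, "y": 0, "z": 0, "ax": 0, "ay": 0, "az": 0, "hand": 10}
    - {"x": 0.03, "y": 0, "z": 0, "ax": 0, "ay": 0, "az": 0, "hand": 10}

```text
clock: 19.9
eef_pos: [490.0, 50.2, 99.7]
tcp_rot: [-3.14, -0.001, 1.307]
contact_force: [-1.6, -7.8, -0.0]
opening: 0.169
grasp_force: 58.5
```

Request:
drive_tool:
  plan:
    - {"x": 0.01, "y": 0, "z": 0, "ax": 0, "ay": 0, "az": 0, "hand": 10}
    - {"x": 0.02, "y": 0, "z": 0, "ax": 0, "ay": 0, "az": 0, "hand": 10}
    - {"x": 0.03, "y": 0, "z": 0, "ax": 0, "ay": 0, "az": 0, "hand": 10}
    - {"x": 0.03, "y": 0, "z": 0, "ax": 0, "ay": 0, "az": 0, "hand": 10}

```text
clock: 20.3
eef_pos: [490.2, 51.4, 99.7]
tcp_rot: [-3.14, -0.001, 1.308]
contact_force: [-1.4, -8.7, -0.7]
opening: 0.164
grasp_force: 58.5
```

Request:
drive_tool:
  plan:
    - {"x": 0.01, "y": 0, "z": 0, "ax": 0, "ay": 0, "az": 0, "hand": 10}
    - {"x": 0.02, "y": 0, "z": 0, "ax": 0, "ay": 0, "az": 0, "hand": 10}
    - {"x": 0.03, "y": 0, "z": 0, "ax": 0, "ay": 0, "az": 0, "hand": 10}
    - {"x": 0.03, "y": 0, "z": 0, "ax": 0, "ay": 0, "az": 0, "hand": 10}

```text
clock: 20.7
eef_pos: [490.0, 51.6, 99.6]
tcp_rot: [-3.139, 0.001, 1.308]
contact_force: [-3.9, -18.5, 2.1]
opening: 0.163
grasp_force: 58.8
```

Shoulder felt (force jumped to 19 N, no advance). I ease to about 15–16 N and hold.

Request:
drive_tool:
  plan:
    - {"x": -0.008, "y": 0, "z": 0, "ax": 0, "ay": 0, "az": 0, "hand": 10}
    - {"x": -0.008, "y": 0, "z": 0, "ax": 0, "ay": 0, "az": 0, "hand": 10}
    - {"x": -0.008, "y": 0, "z": 0, "ax": 0, "ay": 0, "az": 0, "hand": 10}
    - {"x": -0.008, "y": 0, "z": 0, "ax": 0, "ay": 0, "az": 0, "hand": 10}

```text
clock: 21.1
eef_pos: [490.0, 51.6, 99.6]
tcp_rot: [-3.139, 0.001, 1.308]
contact_force: [-2.7, -15.4, 1.7]
opening: 0.164
grasp_force: 58.7
```

```bash
python3 - <<'E'
from h import *
chk()
E
```

```text
21.1 [490.   51.6  99.6] [-3.1393e+00  7.0000e-04  1.3080e+00] F [ -2.7 -15.4   1.7] op 14.0 gf 58.7
toolF [-15.6    1.42  -1.72] T [-0.131 -2.406  0.083]
along -47.68 lat -1.6
```

Request:
drive_tool:
  plan:
    - {"x": 0, "y": 0, "z": 0, "ax": 0, "ay": 0, "az": 0, "hand": 10}
    - {"x": 0, "y": 0, "z": 0, "ax": 0, "ay": 0, "az": 0, "hand": 10}
    - {"x": 0, "y": 0, "z": 0, "ax": 0, "ay": 0, "az": 0, "hand": 10}
    - {"x": 0, "y": 0, "z": 0, "ax": 0, "ay": 0, "az": 0, "hand": 10}
    - {"x": 0, "y": 0, "z": 0, "ax": 0, "ay": 0, "az": 0, "hand": 10}
    - {"x": 0, "y": 0, "z": 0, "ax": 0, "ay": 0, "az": 0, "hand": 10}
    - {"x": 0, "y": 0, "z": 0, "ax": 0, "ay": 0, "az": 0, "hand": 10}

```text
clock: 21.8
eef_pos: [490.0, 51.6, 99.6]
tcp_rot: [-3.139, 0.001, 1.308]
contact_force: [-3.0, -14.0, 1.6]
opening: 0.164
grasp_force: 58.7
```

Request:
drive_tool:
  plan:
    - {"x": 0, "y": 0, "z": 0, "ax": 0, "ay": 0, "az": 0, "hand": 10}
    - {"x": 0, "y": 0, "z": 0, "ax": 0, "ay": 0, "az": 0, "hand": 10}
    - {"x": 0, "y": 0, "z": 0, "ax": 0, "ay": 0, "az": 0, "hand": 10}
    - {"x": 0, "y": 0, "z": 0, "ax": 0, "ay": 0, "az": 0, "hand": 10}
    - {"x": 0, "y": 0, "z": 0, "ax": 0, "ay": 0, "az": 0, "hand": 10}

```text
clock: 22.3
eef_pos: [490.0, 51.6, 99.6]
tcp_rot: [-3.139, 0.001, 1.308]
contact_force: [-2.6, -15.5, 1.4]
opening: 0.165
grasp_force: 58.7
```

Request:
drive_tool:
  plan:
    - {"x": -0.015, "y": 0, "z": 0, "ax": 0, "ay": 0, "az": 0, "hand": 10}
    - {"x": -0.03, "y": 0, "z": 0, "ax": 0, "ay": 0, "az": 0, "hand": 10}
    - {"x": -0.03, "y": 0, "z": 0, "ax": 0, "ay": 0, "az": 0, "hand": 10}

```text
clock: 22.6
eef_pos: [490.3, 51.4, 99.7]
tcp_rot: [-3.14, -0.002, 1.307]
contact_force: [-1.9, -6.3, -0.8]
opening: 0.165
grasp_force: 58.5
```

Request:
drive_tool:
  plan:
    - {"x": -0.01, "y": 0, "z": 0, "ax": 0, "ay": 0, "az": 0, "hand": 10}
    - {"x": -0.01, "y": 0, "z": 0, "ax": 0, "ay": 0, "az": 0, "hand": 17}
    - {"x": -0.01, "y": 0, "z": 0, "ax": 0, "ay": 0, "az": 0, "hand": 24}
    - {"x": -0.01, "y": 0, "z": 0, "ax": 0, "ay": 0, "az": 0, "hand": 40}
    - {"x": -0.01, "y": 0, "z": 0, "ax": 0, "ay": 0, "az": 0, "hand": 60}
    - {"x": -0.01, "y": 0, "z": 0, "ax": 0, "ay": 0, "az": 0, "hand": 60}
    - {"x": -0.01, "y": 0, "z": 0, "ax": 0, "ay": 0, "az": 0, "hand": 60}

```text
clock: 23.3
eef_pos: [490.9, 51.7, 100.0]
tcp_rot: [-3.141, -0.003, 1.307]
contact_force: [-0.2, 0.3, 0.4]
opening: 0.702
grasp_force: 0.0
```

Request:
drive_tool:
  plan:
    - {"x": 0, "y": 0, "z": -0.2, "ax": 0, "ay": 0, "az": 0, "hand": 60}
    - {"x": 0, "y": 0, "z": -0.6, "ax": 0, "ay": 0, "az": 0, "hand": 60}
    - {"x": 0, "y": 0, "z": -1.2, "ax": 0, "ay": 0, "az": 0, "hand": 60}
    - {"x": 0, "y": 0, "z": -1.8, "ax": 0, "ay": 0, "az": 0, "hand": 60}
    - {"x": 0, "y": 0, "z": -2.3, "ax": 0, "ay": 0, "az": 0, "hand": 60}
    - {"x": 0, "y": 0, "z": -2.5, "ax": 0, "ay": 0, "az": 0, "hand": 60}
    - {"x": 0, "y": 0, "z": -2.5, "ax": 0, "ay": 0, "az": 0, "hand": 60}

```text
clock: 24.0
eef_pos: [491.6, 51.3, 226.5]
tcp_rot: [3.139, -0.004, 1.307]
contact_force: [0.1, -0.4, -0.5]
opening: 0.701
grasp_force: 0.0
```

```bash
python3 - <<'E'
from h import *
st();im=imaging.grab_frame("wrist");sc=imaging.grab_frame("scene")
A=cv2.resize(im,(400,300));B=cv2.resize(sc[140:240,230:430],(400,200),interpolation=cv2.INTER_CUBIC)
cv2.imwrite("pics/end.png",np.hstack([A,np.vstack([B,np.zeros((100,400,3),np.uint8)])])[:,:,::-1])
E
```

```text
24.0 [491.6  51.3 226.5] [ 3.1392 -0.0042  1.3071] F [ 0.1 -0.4 -0.5] op 59.9 gf 0.0
```

View pics/end.png

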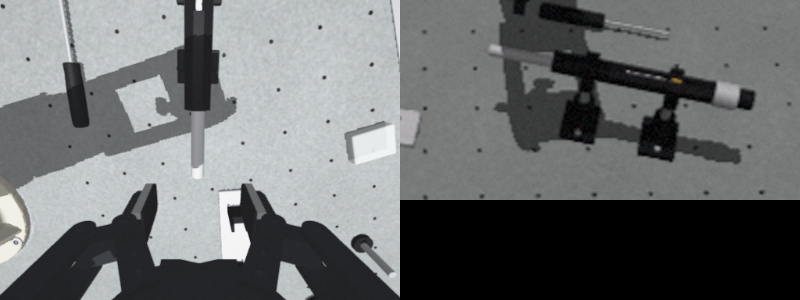

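The rod sits in the tube with its tail out (wrist 197,110–178). The brass cell has moved to the far end of the slot (scene crop 676,80), and the gripper is clear.

```bash
python3 -c "
from rig import r
print(r.sign_off())"
```

```text
the job is handed in; nothing more can be done
None
```

The lens cell is home against its shoulder and was pressed there at about 15 N for just over a second (brief peak reading about 19 N); the rod is left in the tube, and the job was handed in at about 24 s.

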